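# Charge the vibratory tumbler and start it

### The job

Get the deburring tumbler running: first pour the cup of ceramic media into its bowl, then tip in the blanks from the tray, and see that the loose blanks lying on the bench go in with that batch. When all media and blanks are in the bowl, turn the switch fully on; tidy up by setting the empty tray back on the bench with the empty cup standing upright inside it, without disturbing the wrench, the mug or the oil bottle.

Things in the scene. Friction and masses are not known exactly. Their poses are not given: they have to be found in the camera images.
- tumbler: Vibratory bowl tumbler, fixed to the bench: green base, springs, open black bowl with grey rim, grey switch box at its side. Origin: on the bench under the bowl's axis; z up. The bowl's floor is flat, 145 mm across, 98 mm above the bench. The switch box (75 x 80 mm, 75 mm high) is centred 20 mm along the tumbler's +x and 185 mm along its -y.
- bowl_mouth (a point): Centre of the bowl's mouth, on its axis at rim height, 200 mm above the bench. The bowl is 224 mm across outside and about 205 mm clear inside the rim. Axes as the tumbler's.
- switch (a joint): Angle of the rotary on/off switch on top of the switch box, rad: 0 = off, 1.05 = on, at its stop. It turns clockwise seen from above, with light friction (0.04 N m), and stays where it is left.
- switch_grip (a point): On the switch's axis, 112 mm above the bench, the height to grip. The black grip bar is 42 mm long, 14 mm thick and spans 87 to 119 mm above the bench, over a disc 44 mm across. The bar lies along this point's own x axis, which is the tumbler's x axis when off, and turns with the bar.
- tray: Dark sheet-steel tray, 160 x 110 mm, walls 40 mm high, 4 mm thick, 180 g empty. Origin: on its underside, mid-width; z up. Floor (4 mm thick) flat from x = -45 to +75 mm; at the front (-x) a pouring ramp rises at 20 degrees to the open front edge at x = -85 mm, 17 mm above the underside. Rear wall with grip tab at x = +73 mm.
- tray_tab (a point): Grip point in the upright tab on the tray's rear wall, 62 mm above the tray's underside, at x = +73 mm of the tray. The tab is 12 mm thick along the tray's x, 50 mm wide along y, from 40 to 75 mm above the underside. Axes as the tray's.
- cup: White tapered plastic cup holding ceramic media, 80 mm high, 58 mm across the foot and 78 mm across the rim (3 mm wall, 4 mm floor), 100 g empty, with a flat ear at its -x side. Origin: centre of its underside; z up.
- cup_ear (a point): Middle of the cup's flat ear, 60 mm along the cup's -x from its axis and 60 mm above its underside. The ear is a flat solid plate 12 mm thick along the cup's y, reaching from 33 to 78 mm out from the axis and from 43 to 78 mm above the underside. Axes as the cup's.
- blank1: Aluminium clamp-strap blank, 60 x 25 x 16 mm (x, y, z), 55 g, with a dark slot and a hole on its broad faces. Origin: centre of its underside as built (a broad face); any face may be down later. Starts in the tray; may be absent (None).
- blank2: Aluminium clamp-strap blank, 60 x 25 x 16 mm (x, y, z), 55 g, with a dark slot and a hole on its broad faces. Origin: centre of its underside as built (a broad face); any face may be down later. Starts in the tray; may be absent (None).
- blank3: Aluminium clamp-strap blank, 60 x 25 x 16 mm (x, y, z), 55 g, with a dark slot and a hole on its broad faces. Origin: centre of its underside as built (a broad face); any face may be down later. Starts in the tray; may be absent (None).
- blank4: Aluminium clamp-strap blank, 60 x 25 x 16 mm (x, y, z), 55 g, with a dark slot and a hole on its broad faces. Origin: centre of its underside as built (a broad face); any face may be down later. Starts loose on the bench near the robot; may be absent (None).
- blank5: Aluminium clamp-strap blank, 60 x 25 x 16 mm (x, y, z), 55 g, with a dark slot and a hole on its broad faces. Origin: centre of its underside as built (a broad face); any face may be down later. Starts loose on the bench near the robot; may be absent (None).
- blank6: Aluminium clamp-strap blank, 60 x 25 x 16 mm (x, y, z), 55 g, with a dark slot and a hole on its broad faces. Origin: centre of its underside as built (a broad face); any face may be down later. Starts loose on the bench near the robot; may be absent (None).
- blank7: Aluminium clamp-strap blank, 60 x 25 x 16 mm (x, y, z), 55 g, with a dark slot and a hole on its broad faces. Origin: centre of its underside as built (a broad face); any face may be down later. Starts loose on the bench near the robot; may be absent (None).
- media1: White ceramic tumbling-media cylinder, 21 mm diameter, 20 mm long, 17 g, origin at the centre of one end face, z along its axis. Starts in the cup.
- media2: White ceramic tumbling-media cylinder, 21 mm diameter, 20 mm long, 17 g, origin at the centre of one end face, z along its axis. Starts in the cup.
- media3: White ceramic tumbling-media cylinder, 21 mm diameter, 20 mm long, 17 g, origin at the centre of one end face, z along its axis. Starts in the cup.
- media4: White ceramic tumbling-media cylinder, 21 mm diameter, 20 mm long, 17 g, origin at the centre of one end face, z along its axis. Starts in the cup; may be absent (None).
- media5: White ceramic tumbling-media cylinder, 21 mm diameter, 20 mm long, 17 g, origin at the centre of one end face, z along its axis. Starts in the cup; may be absent (None).
- media6: White ceramic tumbling-media cylinder, 21 mm diameter, 20 mm long, 17 g, origin at the centre of one end face, z along its axis. Starts in the cup; may be absent (None).
- wrench: Steel wrench, about 180 mm long, lying on the bench beyond the tray; to be left alone. Origin: under its middle.
- mug: Blue coffee mug, 76 mm across the rim, 85 mm high, at the far right; to be left alone. Origin: centre of its underside.
- oil: Amber oil bottle, 56 mm in diameter, 130 mm high, beyond the switch box; to be left alone. Origin: centre of its underside.

How it is judged:
By the outcome, as a careful person would: the job done as asked, in the order asked, and still so for the second after the job is handed in, with the robot touching nothing.
Of blank1, blank2, blank3 only 2 to 3 are there at a start; the rules pass over those that are not, and their reading is None.
Of blank4, blank5, blank6, blank7 only 2 to 4 are there at a start; the rules pass over those that are not, and their reading is None.
Of media4, media5, media6 only 1 to 3 are there at a start; the rules pass over those that are not, and their reading is None.
At some moment in a run one of blank4, blank5, blank6, blank7, tray may be knocked a few centimetres aside while the robot is not near it.
It also fails if it takes over 208 s, if anything falls off the work surface, if the arm or the gripper's body presses on something with over 40 N, if the wrist force passes 120 N, or if a joint passes its speed limit or range.

### The arm

A 6-joint arm with a two-finger parallel gripper is mounted at the origin on the work surface. World frame = base frame: x ahead of the robot, y to its left, z up, the work surface at z = 0. Lengths are in m, angles in rad, forces in N, time in s.
With the tool pointing down it reaches from about 0.275 to 0.725 m from the base axis. Payload 15.9 kg.
Tool frame: the origin (TCP) lies midway between the tips of the shut fingers; the grasp point (between the pads) lies 19 mm behind it; z points along the fingers, x is the direction in which the jaws open and shut, and the axes are right-handed (so a half turn about z gives the same grasp; the last joint's range is limited). The gripper opens to 85 mm and grips with 20 to 120 N. Pads are 22 mm wide; open, the fingers measure 114 mm over their backs; the gripper's body (76 mm by 85 mm) begins 54 mm behind the grasp point. The pads swing forward as they close: fully open they stand 13 mm farther back than shut.
Start: joints at [-1.189, 0.213, -0.034, 1.323, 0, 1.571], TCP at [0.186, -0.464, 0.231] pointing down, gripper open.
Joint ranges: [-2.98, 2.98], [-0.74, 1.72], [-1.14, 1.35], [-2.1, 2.04], [-1.57, 1.44], [-3.14, 3.14]. Speed limits (rad/s): [1.89, 1.89, 2.39, 2.57, 3.14, 3.14].

### API

Orientations are given as a 3x3 rotation matrix whose columns are the frame's x, y, z axes.
In Python, from workcell import robot gives the robot as it stands. Calls block until the motion is done:
- robot.move_ptp(position, orientation): joint-space move of the TCP to a pose.
- robot.move_linear(position, rotation=None, feed=0.15, max_force=None): straight line of the TCP; rotation=None keeps the orientation; feed is the mean speed in m/s. With max_force (N) it stops when the force on the tool has changed by that much, and returns True; else False.
- robot.goto_joints(angles): joint-space move.
- robot.set_gripper(opening, newtons=None): finger opening in m; newtons is the grip in N (None keeps the last); returns when the fingers have stopped.
- robot.pause(seconds).
- robot.solve_ik(position, orientation): joint angles nearest the present ones, or None.
- robot.get_obs(): the state.
- robot.capture(name): name is "scene" or "top" or "wrist"; returns a dict with "frame" (420x560x3 uint8, blue, green, red), "fx", "fy", "cx", "cy" (pixels), "R" (3x3) and "t" (3): a world point X has camera coordinates R X + t; the wrist camera has in their place "mount" (4x4, takes a point from camera to tool coordinates, whose origin is the TCP and whose axes are the tool frame's). Camera axes: x right, y down, z forward; pixel columns grow to the right and rows downward; lengths in m; the calibration is good to about 2 mm. The wrist camera is an equidistant fisheye: a pixel r from the principal point sees the ray r / f radians off the axis. A picture is of the moment at which its call begins: read the wrist's pose just before it. There is no depth.
A pose or a line that the arm cannot do raises robot.MotionError and nothing moves.
- robot.close_job(): hands the job in, once; it reports no verdict.
The state is a dict: "t": time; "qpos": joint angles; "joint_velocities": joint speeds; "joint_torque": joint torques, N m; "ee_pos": TCP position; "eef_rot": TCP orientation; "contact_force": force on the tool from outside, world axes, zero at the start; "wrist_torque": the same for the moment, N m; "width": finger opening in m.
Only numpy, scipy, OpenCV 4.12 (cv2) and the standard library are available. Lean on these libraries where they do the work, as an engineer would, in place of code of your own. Each camera call takes 0.05 s, during which the arm holds its last target. There are 200 camera calls.

## Working session

There is one attempt and no reset: what is moved stays moved. The work goes in short steps, each a Python script; the robot and the scene stay as the last script left them, time stands still between calls to the robot, and variables do not carry over. Pictures are saved under pics/ and viewed, about 12 in all and at most 16, crops included, and the job is handed in when it is done.

```bash
ls; mkdir -p pics
python3 - <<'E'
from workcell import robot
import cv2,numpy as np
for n in("scene","top"):
    c=robot.capture(n); cv2.imwrite(f"pics/{n}0.png",c["frame"])
    print(n,c["fx"],c["fy"],c["cx"],c["cy"],np.round(c["R"],4).tolist(),np.round(c["t"],4).tolist(), np.round(-np.array(c["R"]).T@c["t"],3))
o=robot.get_obs();print({k:np.round(v,3).tolist() for k,v in o.items()})
E
```

```text
pics
scene 385.85153947211813 385.85153947211813 280.72225056924685 207.02781733346572 [[-0.4763, 0.8793, 0.0073], [0.7304, 0.4002, -0.5535], [-0.4896, -0.2583, -0.8328]] [0.3102, -0.3397, 1.4024] [1.082 0.225 0.978]
top 526.0811879481349 526.0811879481349 277.1839263760706 212.7559835750382 [[0.0217, -0.9994, 0.0273], [-0.997, -0.0237, -0.0737], [0.0743, -0.0256, -0.9969]] [-0.0743, 0.6014, 1.1588] [ 0.515 -0.03   1.202]
{'t': 0.1, 'qpos': [-1.189, 0.213, -0.035, 1.324, 0.0, 1.571], 'joint_velocities': [-0.001, -0.0, 0.001, 0.001, -0.001, 0.002], 'joint_torque': [0.0, -68.724, 48.78, 0.012, -0.0, -0.0], 'ee_pos': [0.186, -0.464, 0.231], 'eef_rot': [[0.373, -0.928, -0.0], [-0.928, -0.373, 0.001], [-0.001, -0.0, -1.0]], 'contact_force': [-0.489, 0.37, 0.367], 'wrist_torque': [0.011, -0.014, -0.028], 'width': 0.086}
```

View pics/top0.png

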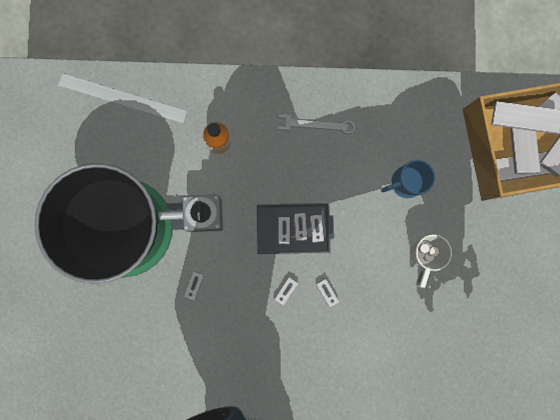

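View pics/scene0.png

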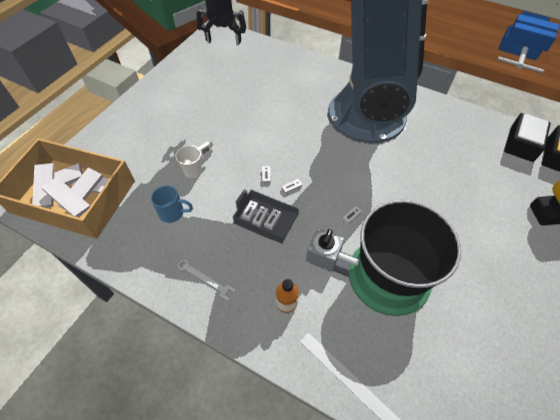

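```bash
cat > h.py <<'E'
from workcell import robot
import cv2, numpy as np
from scipy.spatial.transform import Rotation as Rot
def ground(c,px,z):
    """cast pixels onto the plane at height z -> Nx2 world xy"""
    px=np.atleast_2d(np.asarray(px,float)); R=np.array(c["R"]); o=-R.T@np.array(c["t"])
    d=np.c_[(px[:,0]-c["cx"])/c["fx"],(px[:,1]-c["cy"])/c["fy"],np.ones(len(px))]@R
    return o[:2]+d[:,:2]*((z-o[2])/d[:,2])[:,None]
def proj(c,X):
    p=np.atleast_2d(X)@np.array(c["R"]).T+np.array(c["t"]); return np.c_[c["fx"]*p[:,0]/p[:,2]+c["cx"],c["fy"]*p[:,1]/p[:,2]+c["cy"]]
def snap(n,save=None):
    c=robot.capture(n)
    if save: cv2.imwrite(f"pics/{save}.png",c["frame"])
    return c
def mrect(pts):
    """min-area rect in world mm-> centre, (long,short), long-axis angle"""
    (cx,cy),(w,h),a=cv2.minAreaRect((pts*1000).astype(np.float32)); a=np.radians(a)
    if w<h: w,h,a=h,w,a+np.pi/2
    return np.array([cx,cy])/1000,(w,h),(a+np.pi/2)%np.pi-np.pi/2
E
python3 - <<'E'
from h import *
c=snap("top"); f=c["frame"]; hsv=cv2.cvtColor(f,cv2.COLOR_BGR2HSV)
P=lambda u,v,z:np.round(ground(c,[u,v],z)[0],3)
print("bowl",P(97,222,.2),"box",P(203,213,.075),"cup",P(433,252,.08),"ear",P(425,279,.07))
print(hsv[229,270],hsv[270,250],hsv[286,178],hsv[290,284],hsv[286,193],hsv[229,150+110])
# local crops enlarged for looking
a=cv2.resize(f[195:310,180:345],None,fx=4,fy=4,interpolation=cv2.INTER_CUBIC)
b=cv2.resize(f[225:300,395:470],None,fx=4,fy=4,interpolation=cv2.INTER_CUBIC)
m=np.zeros((max(a.shape[0],300),a.shape[1],3),np.uint8); m[:a.shape[0]]=a
cv2.imwrite("pics/crop1.png",m)
# tray mask: dark
for name,lo,hi,reg in(("tray",0,75,(250,198,345,262)),):
    g=hsv[...,2]; x0,y0,x1,y1=reg; mk=np.zeros_like(g); mk[y0:y1,x0:x1]=(g[y0:y1,x0:x1]<hi)*255
    cs,_=cv2.findContours(mk,cv2.RETR_EXTERNAL,cv2.CHAIN_APPROX_NONE); k=max(cs,key=cv2.contourArea)
    print(name,cv2.minAreaRect(k), mrect(ground(c,k[:,0],.04)))
# blanks on the bench: edges vs bench via local contrast
for (u,v) in((193,286),(286,290),(328,291)):
    w=f[v-22:v+22,u-22:u+22].astype(int); bg=np.median(w.reshape(-1,3),0); 
    print(u,v,bg); print(hsv[v-18:v+19:3,u-18:u+19:3,2])
E
```

```text
bowl [0.564 0.284] box [0.595 0.1  ] cup [ 0.522 -0.395] ear [ 0.464 -0.381]
[95 25 61] [ 68  10 104] [ 68  10 100] [120   2 163] [100  24  65] [98 17 61]
tray ((294.46044921875, 228.06202697753906), (49.1938362121582, 75.47406768798828), 88.83085632324219) (array([ 0.56891418, -0.09936162]), (167.37879943847656, 108.77203369140625), np.float64(-1.5260986591356582))
193 286 [101. 104. 100.]
[[154 153 162 101 102 107 104 107 106 105 104 104 107]
 [155 157 146 102 101 101 104 101 102 102 102 107 108]
 [155 152  96 106 103 105 130 134 127 103 105 102 103]
 [156 158 101 104 102 106 129  62 134 130 103 104 105]
 [155 144 102 104 105 138 107  63 133  90 105 101 105]
 [153 146 102 101  93 130  63  91 127 104 105 103 101]
 [157 100 105 103 106 129  65 133 111 106 101 101 103]
 [156 101 102 102 139 120  71 132  97 104 101 105 105]
 [161 103 105 100 131 110 135 121 102 102 105 103 106]
 [143 104 104 106 132  58 135  97 101 106 103 103 100]
 [112 101 104 101 105 146 131 102 104 106 103 102 103]
 [101 104 103 104 104  99 100 101 101 102 105 103 105]
 [102 102 103 104 102 103 102 103 105 102  99 
[... 791 characters left out ...]
66 135 126 161 161 158 157 158 164 157]
 [155 158 165 104 106 108 159 162 159 162 160 159 163]
 [167 158 101 108 102 174 125 160 163 158 157 159 157]
 [162 158 101 132 208 200 105 167 158 158 159 158 155]
 [158 156 150 201 119 139 202 104 163 157 160 162 160]
 [160 161 158 212 178  92 208 179 136 161 161 162 159]
 [159 158 158 149 204  87 120 202 101 159 158 159 159]
 [158 158 162 159 173 188 114 182 174 135 158 158 162]
 [159 160 158 159 159 201 156 200 201 121 158 156 158]
 [160 158 158 158 160 155 201  97 179 204 161 158 160]
 [165 159 166 159 161 156 211 194 204 170 156 159 161]
 [159 159 161 157 160 158 151 179 159 157 159 157 156]
 [157 157 155 160 157 158 161 160 164 161 163 158 157]]
```

View pics/crop1.png

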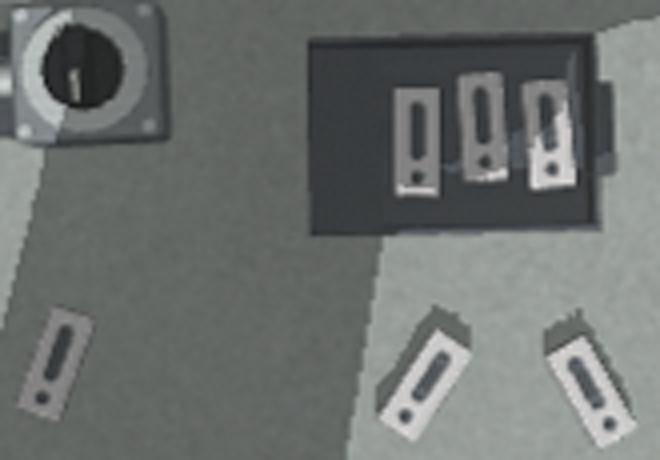

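```bash
cat >> h.py <<'E'
def blanks(c,seeds,r=24):
    """pose (centre, size, long-axis angle) of the blank nearest each bench seed, from its bright top face at z=.016"""
    out=[]; g=cv2.cvtColor(c["frame"],cv2.COLOR_BGR2HSV)[...,2].astype(int)
    fr=c["frame"].astype(int); green=cv2.GaussianBlur((2*fr[...,1]-fr[...,0]-fr[...,2]).astype(np.float32),(0,0),.8)
    for s in seeds:
        u,v=proj(c,[s[0],s[1],.016])[0].astype(int); w=g[v-r:v+r,u-r:u+r]; gr=green[v-r:v+r,u-r:u+r]
        mk=((gr<3.5)&(w>112)).astype(np.uint8)*255
        mk=cv2.morphologyEx(cv2.morphologyEx(mk,cv2.MORPH_CLOSE,np.ones((5,5))),cv2.MORPH_OPEN,np.ones((4,4)))
        cs,_=cv2.findContours(mk,cv2.RETR_EXTERNAL,cv2.CHAIN_APPROX_NONE); cs=[k for k in cs if cv2.contourArea(k)>120]
        if not cs: out.append(None); continue
        k=min(cs,key=lambda k:np.hypot(*(k[:,0].mean(0)-r)))
        q=ground(c,k[:,0]+[u-r,v-r],.016); out.append(mrect(q))
    return out
E
python3 - <<'E'
from h import *
c=snap("top"); f=c["frame"]
for s in((193,286),(286,290),(328,291)):
    s=ground(c,s,.016)[0]; print(np.round(s,3),blanks(c,[s]))
px=np.array([[308,42],[312,235],[595,33],[600,230],[604,128]])/4+[180,195]
print("tray corners",ground(c,px[:4],.04).round(4).tolist(),"tab",ground(c,px[4],.075).round(4), "knob",ground(c,np.array([80,67])/4+[180,195],.1).round(4))
# bowl rim: fit ellipse centre by ray casting outer contour
g=cv2.cvtColor(f,cv2.COLOR_BGR2GRAY); mk=((g<60)*255).astype(np.uint8); mk[:,165:]=0;mk[:155]=0;mk[290:]=0
cs,_=cv2.findContours(mk,cv2.RETR_EXTERNAL,cv2.CHAIN_APPROX_NONE);k=max(cs,key=cv2.contourArea)
print("bowl in",cv2.minEnclosingCircle((ground(c,cv2.convexHull(k)[:,0],.2)*1000).astype(np.float32)))
b=cv2.resize(f[225:300,395:495],None,fx=6,fy=6,interpolation=cv2.INTER_CUBIC);cv2.imwrite("pics/cup1.png",b)
E
```

```text
[0.435 0.123] [(array([0.43430038, 0.1200368 ]), (59.271507263183594, 24.180688858032227), np.float64(-0.32328019261833685))]
[ 0.431 -0.084] [(array([ 0.42722357, -0.08592407]), (59.853599548339844, 25.347454071044922), np.float64(-0.5515214869955614))]
[ 0.43  -0.179] [(array([ 0.42505573, -0.17897163]), (59.107696533203125, 25.518966674804688), np.float64(0.553197380980035))]
tray corners [[0.6167, -0.0151], [0.5103, -0.0199], [0.6256, -0.1744], [0.5165, -0.1787]] tab [[ 0.5711 -0.1756]] knob [[0.5955 0.103 ]]
bowl in ((562.630859375, 287.42230224609375), 105.82492065429688)
```

View pics/cup1.png

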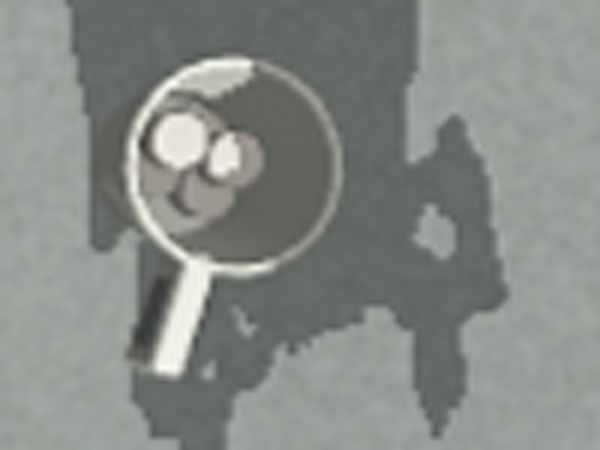

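```bash
cat >> h.py <<'E'
def tool(d,pitch,flip=1):
    """tool orientation: heading d (xy unit), pitch below horizontal (rad), jaws horizontal, across d"""
    d=np.array([*d[:2],0.]);d/=np.linalg.norm(d); z=np.cos(pitch)*d+[0,0,-np.sin(pitch)]
    x=flip*np.cross([0,0,1],d); return np.c_[x,np.cross(z,x),z]
def tcp(g,R,back=.019): return np.asarray(g)+back*R[:,2]
def ok(g,R,back=.019): return robot.solve_ik(tcp(g,R,back),R)
E
python3 - <<'E'
from h import *
c=snap("top")
p=np.array([[235,166],[201,260],[166,374]])/6+[395,225]
ctr=ground(c,p[0],.08)[0]; rt,en=ground(c,p[1:],.078); print(ctr,rt,en)
d=ctr-en; print(np.linalg.norm(d),np.linalg.norm(ctr-rt)); d/=np.linalg.norm(d); d2=(rt-en)/np.linalg.norm(rt-en); print(d,d2)
bowl=np.array([.5636,.2865])
for pit in(0,15,30,45):
  for fl in(1,-1):
    R=tool(d2,np.radians(pit),fl); e=np.r_[ctr-.062*d2,.06]
    print("cup",pit,fl,[None if (q:=ok(e+[-a*d2[0],-a*d2[1],b],R)) is None else q.round(2).tolist() for a,b in((0,0),(.1,.0),(0,.25))])
th=np.arctan2(bowl[1],bowl[0])
for dth in(0,.4,-.4):
 for pit in(0,15):
  for fl in(1,-1):
   db=np.array([np.cos(th+dth),np.sin(th+dth)]); R=tool(db,np.radians(pit),fl); g=np.r_[bowl-.062*db,.31]
   for roll in(0,70,135,-70,-135):
    R2=Rot.from_rotvec(np.radians(roll)*np.r_[db,0]).as_matrix()@R
    q=ok(g,R2); print("pour",dth,pit,fl,roll,None if q is None else q.round(2).tolist())
E
```

```text
[ 0.52093306 -0.39757517] [ 0.48720014 -0.38597351] [ 0.44654736 -0.37342741]
0.07820707962490915 0.03567223672831758
[ 0.95113773 -0.30876694] [ 0.95553056 -0.2948921 ]
cup 0 1 [None, None, None]
cup 0 -1 [None, None, None]
cup 15 1 [None, None, [-1.0, -0.11, -1.1, -0.66, 0.68, -0.22]]
cup 15 -1 [None, None, [-1.0, -0.11, -1.1, -0.66, 0.68, 2.93]]
cup 30 1 [None, None, [-0.95, -0.2, -0.83, -0.01, 0.55, -0.36]]
cup 30 -1 [None, None, [-0.95, -0.2, -0.83, -0.01, 0.55, 2.78]]
cup 45 1 [[-0.88, 0.23, -0.95, -0.31, 0.4, -0.44], [-1.05, 0.1, -1.11, -0.27, 0.5, -0.58], [-0.88, -0.13, -0.55, 0.46, 0.4, -0.44]]
cup 45 -1 [[-0.88, 0.23, -0.95, -0.31, 0.4, 2.71], [-1.05, 0.1, -1.11, -0.27, 0.5, 2.56], [-0.88, -0.13, -0.55, 0.46, 0.4, 2.71]]
pour 0 0 1 0 None
pour 0 0 1 70 None
pour 0 0 1 135 None
pour 0 0 1 -70 None
pour 0 0 1 -135 None
pour 0 0 -1 0 None
pour 0 0 -1 70 None
pour 0 0 -1 135 None
pour 0 0 -1 -70 None
pour 0 0 -1 -135 None
pour 0 15 1 0 None
pour 0 15 1 70 None
pour 0 15 1 135 None
pour 0 15 1 -70 None
pour 0 15 1 -135 None
pour 0 15 -1 0 None
pour 0 15 -1 70 None
pour 0 15 -1 1
[... 558 characters left out ...]
 1.17, -2.12]
pour 0.4 15 -1 135 None
pour 0.4 15 -1 -70 None
pour 0.4 15 -1 -135 None
pour -0.4 0 1 0 None
pour -0.4 0 1 70 None
pour -0.4 0 1 135 None
pour -0.4 0 1 -70 None
pour -0.4 0 1 -135 None
pour -0.4 0 -1 0 None
pour -0.4 0 -1 70 None
pour -0.4 0 -1 135 None
pour -0.4 0 -1 -70 None
pour -0.4 0 -1 -135 None
pour -0.4 15 1 0 [0.88, -0.14, -1.11, -0.6, -0.78, 0.27]
pour -0.4 15 1 70 None
pour -0.4 15 1 135 None
pour -0.4 15 1 -70 [1.01, 0.16, -1.11, -1.03, -1.17, -1.02]
pour -0.4 15 1 -135 None
pour -0.4 15 -1 0 [0.88, -0.14, -1.11, -0.6, -0.78, -2.88]
pour -0.4 15 -1 70 None
pour -0.4 15 -1 135 None
pour -0.4 15 -1 -70 [1.01, 0.16, -1.11, -1.03, -1.17, 2.12]
pour -0.4 15 -1 -135 None
```

```bash
cat > srch.py <<'E'
from h import *
import time
bowl=np.array([.5636,.2865,.2])
lo=np.array([-2.98,-.74,-1.14,-2.1,-1.57,-3.14]);hi=np.array([2.98,1.72,1.35,2.04,1.44,3.14])
def marg(q): return float(np.min(np.minimum(q-lo,hi-q)))
def clear(g,R):
    """gripper/wrist axis points keep 55 mm clear of bowl rim volume"""
    for s in np.linspace(.06,.30,9):
        X=g-s*R[:,2]; r=np.hypot(*(X-bowl)[:2])
        if X[2]<.26 and r<.18: return False
        if X[2]<.08: return False
    return True
RR=lambda ax,a:Rot.from_rotvec(np.asarray(ax)*a).as_matrix()
def cuppose(Rc,M,p,fl):
    """tool pose for cup orientation Rc, mouth centre M, ear grip pitch p"""
    Rt=tool([1,0],p,fl); g=M+Rc@np.array([-.062,0,-.02]); return g,Rc@Rt
def cuporient(alpha,tilt,sig): # mouth leans to heading alpha
    return RR([-np.sin(alpha),np.cos(alpha),0],tilt)@RR([0,0,1],sig)
def traypose(Rt,E,p,side,fl):
    """tool pose for tray orientation, front-edge floor point E; tool heads along side*tray y"""
    Rg=tool([0,side],p,fl); g=E+Rt@np.array([.158,0,.045]); return g,Rt@Rg
def trayorient(beta,tilt): # front (-x) heads beta, tips down by tilt
    return RR([-np.sin(beta),np.cos(beta),0],tilt)@RR([0,0,1],beta+np.pi)
E
cat > s1.py <<'E'
from srch import *
t0=time.time();res=[]
for p in np.radians([45,60,75]):
  for al in np.radians(np.arange(0,360,30)):
    for sg in np.radians(np.arange(0,360,30)):
        M=bowl+[0,0,.05]; g,R=cuppose(cuporient(al,np.radians(120),sg),M,p,1)
        if not clear(g,R): continue
        q=ok(g,R)
        if q is not None: res.append((marg(q),p,al,sg,q))
res.sort(key=lambda r:-r[0]); print(len(res),time.time()-t0)
for r in res[:12]: print(round(r[0],2),np.degrees(r[1:4]).round(),r[4].round(2).tolist())
res=[]
for p in np.radians([30,45,60,75,90]):
  for side in(1,-1):
   for be in np.radians(np.arange(0,360,20)):
    ms=[]
    for tl,h,back in((0,.10,.04),(30,.06,.04),(62,.02,.04)):
        E=bowl+[-back*np.cos(be),-back*np.sin(be),h]
        g,R=traypose(trayorient(be,np.radians(tl)),E,p,side,1); q=ok(g,R) if clear(g,R) else None
        if q is None: g,R=g,R@np.diag([-1,-1,1]); q=ok(g,R) if clear(g,R) else None
        ms.append(-1 if q is None else marg(q))
    if ms[-1]>0: res.append((min(ms),ms,p,side,be))
res.sort(key=lambda r:-r[0]); print(len(res),time.time()-t0)
for r in res[:12]: print(np.round(r[1],2),np.degrees(r[2]),r[3],np.degrees(r[4]))
E
python3 s1.py
```

```text
20 2.415762424468994
0.27 [ 45. 150. 150.] [0.96, 0.29, -0.37, 0.61, -1.3, -1.89]
0.21 [ 45. 180. 210.] [0.98, 0.22, -0.69, -0.22, -1.29, -2.93]
0.21 [ 45. 240. 240.] [0.06, 0.01, -0.93, -0.49, 0.93, 2.77]
0.2 [ 45. 120.  90.] [0.99, 0.57, -0.05, 1.45, -1.37, -0.61]
0.19 [ 45. 270. 300.] [0.01, 0.1, -0.95, -0.59, 1.15, 2.27]
0.17 [ 45. 210. 150.] [-0.07, 0.6, -0.97, -1.72, 1.25, -2.15]
0.16 [ 60. 180. 210.] [0.97, 0.56, -0.98, -1.71, -1.22, 2.53]
0.14 [ 45. 300. 330.] [-0.04, 0.73, 0.16, 1.84, 1.3, 0.26]
0.13 [ 45. 180. 180.] [0.83, -0.04, -1.01, -0.6, -0.79, -2.87]
0.13 [ 45. 270. 270.] [-0.02, 0.44, -0.12, 1.1, 1.31, 1.48]
0.11 [ 60. 270. 300.] [-0.02, 0.58, -1.02, -1.84, 1.33, 2.93]
0.1 [ 60. 240. 210.] [-0.04, 0.61, -0.89, -1.76, 1.34, -2.45]
87 16.496575117111206
[1.   0.77 0.55] 59.99999999999999 -1 280.0
[0.53 0.96 0.63] 75.0 1 140.0
[0.89 0.75 0.53] 59.99999999999999 1 119.99999999999999
[0.93 0.79 0.49] 59.99999999999999 1 140.0
[0.67 0.58 0.48] 45.0 -1 300.0
[0.7  0.87 0.47] 75.0 1 119.99999999999999
[0.6  0.96 0.42] 75.0 -1 280.0
[0.72 0.8  0.42] 59.99999999999999 1 100.0
[0.75 0.84 0.42] 59.99999999999999 -1 260.0
[0.54 0.61 0.42] 29.999999999999996 -1 239.99999999999997
[0.73 0.59 0.41] 45.0 1 119.99999999999999
[0.64 0.88 0.4 ] 59.99999999999999 1 160.0
```

```bash
cat >> srch.py <<'E'
P0=np.radians(45)
def pourpath(psi,pe,roll,off,h,fl,n=7):
    """waypoints of tool poses rolling the cup over; mouth centre stays put"""
    out=[]
    for s in np.linspace(0,1,n):
        p=P0+(pe-P0)*min(1,1.6*s); R=tool([np.cos(psi),np.sin(psi)],p,fl)@RR([0,0,1],roll*s)
        Rc=R@tool([1,0],P0,fl).T; M=bowl+[off*np.cos(.47),off*np.sin(.47),h]
        out.append((M+Rc@np.array([-.062,0,-.02]),R,np.degrees(np.arccos(Rc[2,2]))))
    return out
E
cat > s2.py <<'E'
from srch import *
res=[]
for psi in np.radians(np.arange(-30,91,15)):
 for pe in np.radians([5,10,15,20]):
  for roll in np.radians([-180,-160,160,180]):
   for off in(0,.03):
    for h in(.07,.1):
      for fl in(1,-1):
       w=pourpath(psi,pe,roll,off,h,fl); 
       if w[-1][2]<112 or not all(clear(g,R) for g,R,_ in w): continue
       qs=[]
       for g,R,_ in w[::-1]:
           q=ok(g,R)
           if q is None: break
           qs.append(q)
       if len(qs)<len(w): continue
       st=np.abs(np.diff(qs,axis=0)).max()
       if st<1.2: res.append((min(map(marg,qs)),st,w[-1][2],*np.degrees([psi,pe,roll]),off,h,fl,qs))
res.sort(key=lambda r:-r[0]);print(len(res))
for r in res[:8]: print(np.round(r[:9],2).tolist(),r[9][0].round(2).tolist(),r[9][-1].round(2).tolist())
E
python3 s2.py
```

```text
Traceback (most recent call last):
  File "s2.py", line 13, in <module>
    q=ok(g,R)
  File "h.py", line 38, in ok
    def ok(g,R,back=.019): return robot.solve_ik(tcp(g,R,back),R)
                                  ~~~~~~~~~~~~~~^^^^^^^^^^^^^^^^^
ValueError: time passes only in moves, steps and waits
```

```bash
sed -i 's/^def ok.*/def ok(g,R,back=.019):\n    try: return robot.solve_ik(tcp(g,R,back),R)\n    except ValueError: robot.pause(.02); return robot.solve_ik(tcp(g,R,back),R)/' h.py
sed -i 's/np.arange(-30,91,15)/[0,20,50,70]/; s/\[5,10,15,20\]/[10,18]/; s/(.07,.1)/(.08,)/' s2.py; time python3 s2.py; python3 -c "
from h import *
print(robot.get_obs()['t'])"
```

```text
58
[0.36, 0.65, 117.0, 70.0, 18.0, 180.0, 0.03, 0.08, 1.0] [0.05, 0.08, -0.62, -0.01, 1.07, 2.51] [0.09, 0.14, -0.35, 0.68, 0.69, -0.98]
[0.33, 0.52, 117.0, 70.0, 18.0, -180.0, 0.03, 0.08, -1.0] [0.05, 0.08, -0.62, -0.01, 1.07, -0.63] [0.09, 0.14, -0.35, 0.68, 0.69, 2.16]
[0.33, 0.59, 114.42, 70.0, 18.0, 160.0, 0.03, 0.08, 1.0] [0.07, 0.05, -0.67, -0.04, 1.06, 2.18] [0.09, 0.14, -0.35, 0.68, 0.69, -0.98]
[0.33, 0.47, 114.42, 70.0, 18.0, -160.0, 0.03, 0.08, -1.0] [0.03, 0.12, -0.57, 0.02, 1.08, -0.3] [0.09, 0.14, -0.35, 0.68, 0.69, 2.16]
[0.32, 0.65, 117.0, 70.0, 18.0, 180.0, 0.0, 0.08, 1.0] [0.03, 0.03, -0.66, 0.03, 1.09, 2.48] [0.07, 0.09, -0.41, 0.69, 0.7, -1.01]
[0.32, 0.53, 117.0, 70.0, 18.0, -180.0, 0.0, 0.08, -1.0] [0.03, 0.03, -0.66, 0.03, 1.09, -0.67] [0.07, 0.09, -0.41, 0.69, 0.7, 2.13]
[0.31, 0.46, 114.42, 0.0, 18.0, 160.0, 0.03, 0.08, -1.0] [0.82, -0.02, -0.82, -0.36, -0.77, -0.03] [0.76, -0.03, -0.58, 0.4, -0.51, -2.55]
[0.31, 0.47, 114.42, 70.0, 18.0, -160.0, 0.0, 0.08, -1.0] [0.01, 0.07, -0.62, 0.05, 1.1, -0.34] [0.07, 0.09, -0.41, 0.69, 0.7, 2.13]
0.25
real	0m3.934s
user	0m2.471s
sys	0m0.254s
```

```bash
cat > a1.py <<'E'
from srch import *
ctr=np.array([.5209,-.3976]); d=np.array([.953,-.303]); d/=np.linalg.norm(d)
R=tool(d,P0,1); g=np.r_[ctr-.062*d,.060]
def path(pe=np.radians(14)):
    w=pourpath(np.radians(70),pe,np.pi,0,.09,1,10); o=np.array([-.011,.025,0]); return [(x+o,r,t) for x,r,t in w]
def carry(w):
    for X,r,_ in w: robot.move_ptp(tcp(X,r),r)
w=path(); print([None if (q:=ok(X,r)) is None else q.round(2).tolist() for X,r,_ in w],w[-1][2])
assert all(ok(X,r) is not None for X,r,_ in w)
robot.set_gripper(.045,60)
robot.move_ptp(tcp(g-.09*R[:,2],R),R)
robot.move_linear(tcp(g,R),feed=.12)
robot.set_gripper(.0); print("w",robot.get_obs()["width"])
robot.move_linear(tcp(g+[0,0,.26],R),feed=.25)
o=robot.get_obs(); print(o["width"],o["contact_force"].round(2),o["t"])
snap("scene","lift")
E
python3 a1.py
```

```text
[[0.12, 0.05, -0.42, 0.67, 0.68, -0.95], [0.11, 0.01, -0.55, 0.52, 0.76, -0.56], [0.11, -0.03, -0.66, 0.36, 0.84, -0.15], [0.11, -0.06, -0.75, 0.19, 0.91, 0.29], [0.11, -0.07, -0.83, -0.01, 0.97, 0.73], [0.1, -0.06, -0.9, -0.22, 1.03, 1.19], [0.09, -0.04, -0.93, -0.36, 1.07, 1.62], [0.09, -0.04, -0.87, -0.3, 1.07, 1.97], [0.08, -0.02, -0.82, -0.26, 1.08, 2.3], [0.06, 0.01, -0.77, -0.22, 1.1, 2.63]] 121.0
w 0.011624952628613898
0.011291376158428783 [-0.03 -0.49 -2.24] 5.0083
```

View pics/lift.png

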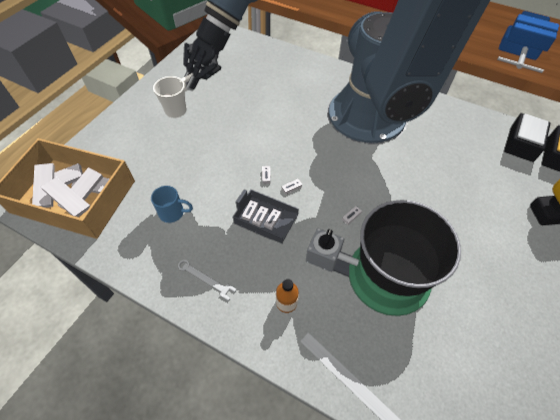

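```bash
cat > a2.py <<'E'
exec(open("a1.py").read().split("w=path()")[0])
w=path()
X,r,_=w[0]; robot.move_ptp(tcp(X+[0,0,.08],r),r)
carry(w); robot.pause(.7); snap("top","pour")
X,r,_=w[-1]
# small roll shake
for a in(-.25,.1,-.25,0): 
    R2=r@RR([0,0,1],a); Rc=R2@r.T; M=X-(r@tool([1,0],P0,1).T)@np.array([-.062,0,-.02]); robot.move_ptp(tcp(X,R2),R2)
carry(w[::-2]); X,r,_=w[0]; robot.move_ptp(tcp(X+[0,0,.08],r),r)
print(robot.get_obs()["width"],robot.get_obs()["t"])
robot.move_ptp(tcp(g+[0,0,.26],R),R)
print("touch",robot.move_linear(tcp(g+[0,0,.03],R),feed=.25),robot.move_linear(tcp(g+[0,0,-.004],R),feed=.03,max_force=4))
print(robot.get_obs()["ee_pos"]-tcp(g,R))
robot.set_gripper(.045); robot.move_linear(tcp(g-.09*R[:,2],R),feed=.2)
c=snap("top","after"); f=c["frame"]; print(robot.get_obs()["t"])
a=cv2.resize(f[150:300,30:180],None,fx=4,fy=4,interpolation=cv2.INTER_CUBIC);b=cv2.resize(f[225:325,395:445],None,fx=4,fy=4)
m=np.zeros((600,800,3),np.uint8);m[:,:600]=a;m[:400,600:]=b;cv2.imwrite("pics/after_crop.png",m)
E
python3 a2.py
```

```text
0.011142230014214863 18.1417
touch False True
[6.40232616e-05 4.24044991e-05 6.02506711e-04]
23.4583
```

View pics/after_crop.png

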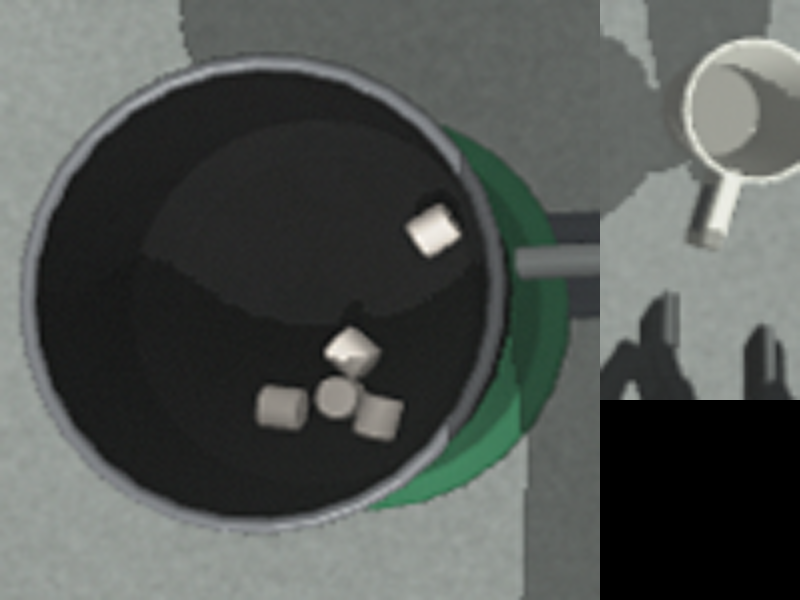

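View pics/after.png

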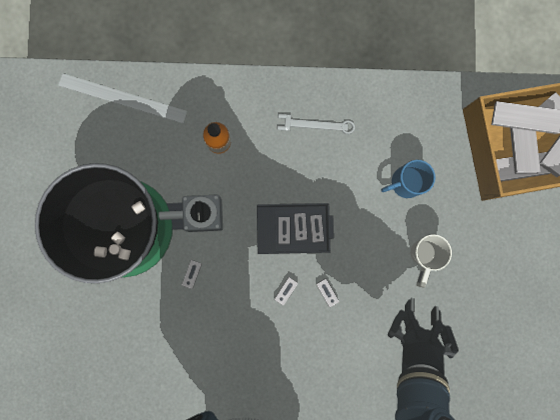

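```bash
cat >> h.py <<'E'
def tray(c,near,r=75):
    """tray origin xy and +x heading (unit) from its dark outline at rim height"""
    u,v=proj(c,[near[0],near[1],.04])[0].astype(int); x0=max(0,u-r); y0=max(0,v-r)
    g=cv2.cvtColor(c["frame"],cv2.COLOR_BGR2HSV)[y0:v+r,x0:u+r,2]
    cs,_=cv2.findContours(((g<78)*255).astype(np.uint8),cv2.RETR_EXTERNAL,cv2.CHAIN_APPROX_NONE)
    cs=[k for k in cs if 2500<cv2.contourArea(k)<5000]; k=min(cs,key=lambda k:np.hypot(*(k[:,0].mean(0)+[x0-u,y0-v])))
    m=cv2.drawContours(np.zeros(g.shape,np.uint8),[k],-1,255,-1); t=cv2.morphologyEx(m,cv2.MORPH_OPEN,np.ones((13,13)))
    k=cv2.findContours(t,cv2.RETR_EXTERNAL,cv2.CHAIN_APPROX_NONE)[0][0]
    ctr,sz,a=mrect(ground(c,k[:,0]+[x0,y0],.04)); d=np.array([np.cos(a),np.sin(a)])
    if d[1]>0: d=-d
    return ctr+.005*d,d,sz
def down(jaw):
    """tool-down orientation, jaws along heading jaw (xy); flip chosen later"""
    j=np.array([*jaw[:2],0.]);j/=np.linalg.norm(j); return np.c_[j,np.cross([0,0,-1.],j),[0,0,-1.]]
def best(pos,R):
    """of the two half-turn twins take the one nearer in the last joint"""
    q0=robot.get_obs()["qpos"]; c=[(abs(q-q0).max(),i) for i,S in enumerate((np.eye(3),np.diag([-1.,-1,1]))) if (q:=robot.solve_ik(pos,R@S)) is not None]
    return R@(np.eye(3),np.diag([-1.,-1,1]))[min(c)[1]]
def retreat(): R=down([.37,-.93]); robot.move_ptp([.20,-.40,.25],best([.20,-.40,.25],R))
E
python3 - <<'E'
from h import *
retreat()
c=snap("top"); o,d,sz=tray(c,[.567,-.10]); print(o,d,sz)
y=np.array([-d[1],d[0]])
for s in(([.45,.125]),[.428,-.085],[.426,-.179]): print(blanks(c,[s]))
b=ground(c,[[284.3,230.5],[301,226.8],[317.3,228.8]],.02); print(((b-o)@np.c_[d,y]).round(3)); print(robot.get_obs()["t"])
E
```

```text
[ 0.56905597 -0.10007887] [ 0.02420721 -0.99970696] (157.64712524414062, 106.13897705078125)
[(array([0.45981161, 0.12600343]), (58.69698715209961, 23.501550674438477), np.float64(-0.32660182028793816))]
[(array([ 0.42686279, -0.08581839]), (59.27497100830078, 25.398338317871094), np.float64(-0.571244059080362))]
[(array([ 0.42461902, -0.17901649]), (59.05183792114258, 25.62279510498047), np.float64(0.5405106141791154))]
[[-0.023 -0.005]
 [ 0.015  0.003]
 [ 0.052 -0.001]]
25.0333
```

```bash
cat > a3.py <<'E'
from h import *
seeds=[np.array(s) for s in([.4598,.126],[.4269,-.0858],[.4246,-.179])]
slots=[(.036,.028),(-.004,.029),(-.064,.024)]; near=np.array([.567,-.1])
for i,(sx,sz) in enumerate(slots):
    c=snap("top"); o,d,ts=tray(c,near); near=o
    ctr,s,a=blanks(c,[seeds[i]])[0]; print(i,o.round(4),d.round(3),np.round(ts),ctr.round(4),np.round(s),round(a,3))
    assert abs(s[0]-60)<6 and abs(s[1]-25)<4 and abs(ts[0]-158)<6
    R=down([-np.sin(a),np.cos(a)]); p=np.r_[ctr,.10]; R=best(p,R)
    robot.set_gripper(.055,50); robot.move_ptp(p,R); robot.move_linear(np.r_[ctr,.004],feed=.12,max_force=15)
    robot.set_gripper(0); robot.move_linear(p,feed=.25); w=robot.get_obs()["width"]; print("width",w)
    if not .02<w<.03: break
    t=o+sx*d; Rp=best(np.r_[t,.13],down(d)); robot.move_ptp(np.r_[t,.13],Rp)
    print("hit",robot.move_linear(np.r_[t,sz],feed=.08,max_force=5)); robot.set_gripper(.036); robot.move_linear(np.r_[t,.13],feed=.25)
    retreat()
c=snap("top","tray6"); f=c["frame"]; cv2.imwrite("pics/tray6c.png",cv2.resize(f[190:310,170:350],None,fx=4,fy=4,interpolation=cv2.INTER_CUBIC)); print(robot.get_obs()["t"],tray(c,near))
E
python3 a3.py
```

```text
0 [ 0.5691 -0.1001] [ 0.024 -1.   ] [158. 106.] [0.4598 0.126 ] [59. 24.] -0.327
width 0.02357040166337958
hit True
1 [ 0.569  -0.1001] [ 0.024 -1.   ] [158. 106.] [ 0.4269 -0.0858] [59. 25.] -0.563
width 0.023541342329104785
hit False
2 [ 0.569  -0.1001] [ 0.024 -1.   ] [158. 106.] [ 0.4249 -0.1791] [59. 25.] 0.546
width 0.023667597456312944
hit False
53.75 (array([ 0.56906153, -0.10007875]), array([ 0.02420732, -0.99970696]), (157.64710998535156, 106.12799835205078))
```

View pics/tray6c.png

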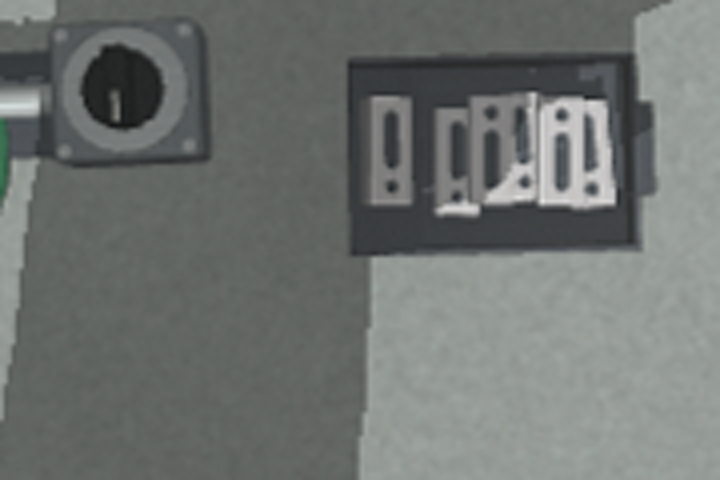

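```bash
cat > a4.py <<'E'
from srch import *
c=snap("top"); o,d,ts=tray(c,[.569,-.1]); print(o,d)
P=np.radians(60); be0=np.arctan2(-d[1],-d[0])
def pose(be,tl,E,fl): return traypose(trayorient(be,np.radians(tl)),np.asarray(E),P,1,fl)
E0=np.r_[o-.085*d,.017]
for fl in(1,-1):
    g0,R0=pose(be0,0,E0,fl); 
    be=np.radians(102); u=np.array([np.cos(be),np.sin(be),0])
    ways=[(be0,0,E0+[0,0,.22])]+[(be,t,bowl-b*u+[0,0,h]) for t,b,h in((-3,.10,.16),(0,.05,.12),(15,.05,.09),(30,.05,.06),(40,.05,.04),(50,.05,.03),(62,.05,.02),(74,.05,.02))]
    qs=[ok(*pose(*w,fl)) for w in [(be0,0,E0)]+ways]; print(fl,[None if q is None else q.round(2).tolist() for q in qs])
    if fl==1: print(g0,R0.round(2).tolist(), qs[0] is not None)
E
python3 a4.py
```

```text
[ 0.56905628 -0.10008958] [ 0.02420721 -0.99970696]
1 [[-0.4, 0.22, -0.71, 0.16, 0.21, -0.37], [-0.4, -0.0, -0.34, 0.75, 0.21, -0.37], [-0.03, 0.03, -0.03, 1.02, 0.16, -0.18], [0.11, -0.01, -0.14, 0.92, 0.05, -0.08], [0.29, -0.01, -0.14, 0.92, -0.27, -0.06], [0.48, 0.04, -0.13, 0.94, -0.58, -0.01], [0.59, 0.1, -0.12, 0.98, -0.78, 0.04], [0.69, 0.19, -0.07, 1.07, -0.96, 0.11], [0.79, 0.34, 0.02, 1.26, -1.15, 0.27], [0.87, 0.55, 0.2, 1.67, -1.3, 0.61]]
[ 0.5708234  -0.17306818  0.062     ] [[-0.02, 0.87, 0.5], [1.0, 0.02, 0.01], [0.0, 0.5, -0.87]] True
-1 [[-0.4, 0.22, -0.71, 0.16, 0.21, 2.77], [-0.4, -0.0, -0.34, 0.75, 0.21, 2.77], [-0.03, 0.03, -0.03, 1.02, 0.16, 2.96], [0.11, -0.01, -0.14, 0.92, 0.05, 3.06], [0.29, -0.01, -0.14, 0.92, -0.27, 3.08], [0.48, 0.04, -0.13, 0.94, -0.58, 3.13], [0.59, 0.1, -0.12, 0.98, -0.78, -3.11], [0.69, 0.19, -0.07, 1.07, -0.96, -3.03], [0.79, 0.34, 0.02, 1.26, -1.15, -2.87], [0.87, 0.55, 0.2, 1.67, -1.3, -2.53]]
```

```bash
cat > a5.py <<'E'
exec(open("a4.py").read().split("for fl in")[0])
fl=1; g0,R0=pose(be0,0,E0,fl); be=np.radians(102); u=np.array([np.cos(be),np.sin(be),0])
mid=(be,-3,bowl-.10*u+[0,0,.16]); tips=[(be,t,bowl-b*u+[0,0,h]) for t,b,h in((0,.05,.12),(15,.05,.09),(30,.05,.06),(40,.05,.04),(50,.05,.03),(62,.05,.02),(74,.05,.02))]
print([clear(*pose(*w,fl)) for w in tips])
def to(w): g,R=pose(*w,fl); robot.move_ptp(tcp(g,R),R)
E
cat > a6.py <<'E'
exec(open("a5.py").read())
robot.set_gripper(.04,110); robot.move_ptp(tcp(g0-.10*R0[:,2],R0),R0); robot.move_linear(tcp(g0,R0),feed=.1,max_force=15)
robot.set_gripper(0); f0=robot.get_obs()["contact_force"]; robot.move_linear(tcp(g0+[0,0,.22],R0),feed=.15)
ob=robot.get_obs(); print(ob["width"],ob["contact_force"]-f0,ob["t"]); assert .009<ob["width"]<.016
snap("scene","traylift"); to(mid)
for w in tips: to(w); robot.pause(.15)
robot.pause(.6); to((be,66,tips[-1][2])); to(tips[-1]); robot.pause(.5)
ob=robot.get_obs();print(ob["contact_force"],ob["t"]); snap("scene","tipped")
a=cv2.imread("pics/traylift.png")[60:420,140:500];b=cv2.imread("pics/tipped.png")[60:420,200:560]; cv2.imwrite("pics/tip2.png",np.hstack([a,b]))
E
python3 a6.py
```

```text
[ 0.56904499 -0.10007915] [ 0.02420721 -0.99970696]
[True, True, True, True, True, True, True]
0.010474436181212193 [  3.35912863   2.13263138 -12.90169021] 58.725
[ 0.19762085 -0.5479758  -2.52227029] 65.3917
```

View pics/tip2.png

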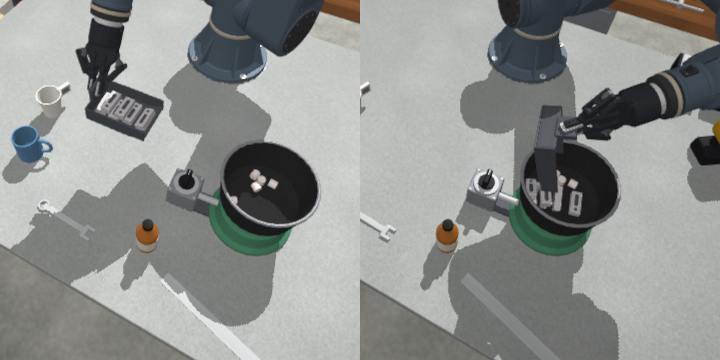

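```bash
cat > a7.py <<'E'
src=open("a5.py").read().replace('c=snap("top"); o,d,ts=tray(c,[.569,-.1]); print(o,d)','o=np.array([.56905,-.10008]);d=np.array([.0242,-.9997])')
exec(src)
for w in tips[::-2]: to(w)
to(mid); robot.move_ptp(tcp(g0+[0,0,.22],R0),R0); robot.move_linear(tcp(g0+[0,0,.02],R0),feed=.2)
print("touch",robot.move_linear(tcp(g0+[0,0,-.003],R0),feed=.03,max_force=4),robot.get_obs()["ee_pos"]-tcp(g0,R0))
robot.set_gripper(.04); robot.move_linear(tcp(g0-.10*R0[:,2],R0),feed=.2); retreat()
c=snap("top","t8"); f=c["frame"]; print(robot.get_obs()["t"],tray(c,o))
cv2.imwrite("pics/t8c.png",cv2.resize(f[150:300,30:350],None,fx=2.5,fy=2.5,interpolation=cv2.INTER_CUBIC))
E
python3 a7.py
```

```text
Traceback (most recent call last):
  File "a7.py", line 2, in <module>
    exec(src)
    ~~~~^^^^^
  File "h.py", line 46, in tray
    cs=[k for k in cs if 2500<cv2.contourArea(k)<5000]; k=min(cs,key=lambda k:np.hypot(*(k[:,0].mean(0)+[x0-u,y0-v])))
                                                          ~~~^^^^^^^^^^^^^^^^^^^^^^^^^^^^^^^^^^^^^^^^^^^^^^^^^^^^^^^^^
ValueError: min() iterable argument is empty
```

```bash
sed -i 's/^c=snap("top"); o,d,ts.*/o=np.array([.56905,-.10008]);d=np.array([.0242,-.9997])/' a4.py; python3 a7.py
```

```text
[True, True, True, True, True, True, True]
touch True [-6.55021126e-06 -1.19163215e-04  8.86329776e-04]
73.25 (array([ 0.57011959, -0.09781226]), array([ 0.02425957, -0.99970569]), (157.58998107910156, 108.35982513427734))
```

View pics/t8c.png

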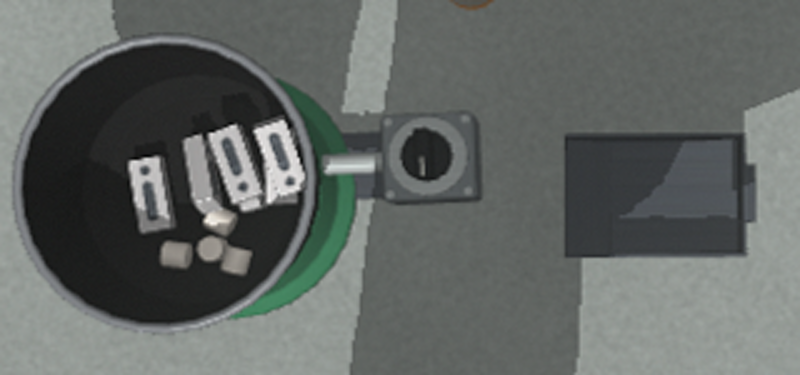

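```bash
cat > a8.py <<'E'
from srch import *
yaw=np.radians(3.7); s=np.array([.595,.1036]); j=np.array([-np.sin(yaw),np.cos(yaw)])
R=down(j); 
q=[(robot.solve_ik(np.r_[s,.094],R@S),robot.solve_ik(np.r_[s,.094],RR([0,0,1],-1.1)@R@S),S) for S in(np.eye(3),np.diag([-1.,-1,1]))]
q=[x for x in q if x[0] is not None and x[1] is not None and abs(x[0][5]-x[1][5])<2]; q.sort(key=lambda x:-min(marg(x[0]),marg(x[1]))); print([(x[0].round(2).tolist(),x[1].round(2).tolist()) for x in q])
R=R@q[0][2]
robot.set_gripper(.04,20); robot.move_ptp(np.r_[s,.17],R); print(robot.move_linear(np.r_[s,.094],feed=.08,max_force=8))
f0=robot.get_obs()["contact_force"]; robot.set_gripper(0); o=robot.get_obs(); print(o["width"],(o["contact_force"]-f0).round(2),o["wrist_torque"].round(2))
for a in(.35,.7,.95,1.07):
    Rk=RR([0,0,1],-a)@R; robot.move_ptp(np.r_[s,.094],Rk); o=robot.get_obs(); print(a,(o["contact_force"]-f0).round(2),o["wrist_torque"].round(2),o["ee_pos"].round(4))
robot.set_gripper(.04); robot.move_linear(np.r_[s,.18],feed=.15); retreat()
c=snap("top","sw"); cv2.imwrite("pics/swc.png",cv2.resize(c["frame"][190:235,175:235],None,fx=8,fy=8,interpolation=cv2.INTER_CUBIC)); print(robot.get_obs()["t"],tray(c,[.57,-.1]))
E
python3 a8.py
```

```text
[([0.17, 0.48, -0.0, 1.09, 0.0, 0.11], [0.17, 0.48, -0.0, 1.09, 0.0, 1.21]), ([0.17, 0.48, -0.0, 1.09, 0.0, -3.03], [0.17, 0.48, -0.0, 1.09, 0.0, -1.93])]
False
0.013708680614086293 [-0.3  -4.91  4.49] [-0.94  0.19 -0.04]
0.35 [-1.02 -5.68  5.42] [-1.07  0.13 -0.02] [0.5953 0.103  0.0946]
0.7 [ 0.09 -6.91  4.43] [-1.25  0.22 -0.05] [0.5953 0.1029 0.0945]
0.95 [-0.14 -6.63  5.24] [-1.37  0.19 -0.01] [0.5953 0.1028 0.0946]
1.07 [-0.19 -7.65  4.89] [-1.56  0.27  0.75] [0.5953 0.1028 0.0946]
82.1083 (array([ 0.57012118, -0.09787596]), array([ 0.02425957, -0.99970569]), (157.7174072265625, 108.35982513427734))
```

View pics/swc.png

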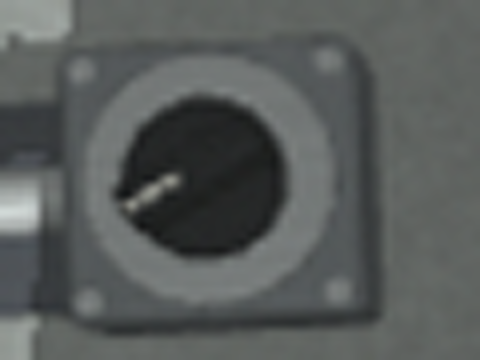

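```bash
cat > a9.py <<'E'
from srch import *
import sys
ctr=np.array([.5209,-.3976]); d=np.array([.953,-.303]); d/=np.linalg.norm(d)
o=np.array([.5701,-.0979]); t=np.array([.02426,-.9997]); T=o+.008*t
for pd in(45,55,65):
  for hd in(-15,0,10,-30):
    h=np.array([np.cos(np.radians(hd)),np.sin(np.radians(hd))])
    P=np.radians(pd); R=tool(d,P,1); g=np.r_[ctr-.063*d,.061]; R2=tool(h,P,1); g2=np.r_[T-.063*h,.065]
    qs=[ok(g,R),ok(g+[0,0,.17],R),ok(g-.09*R[:,2],R),ok(g2+[0,0,.17],R2),ok(g2,R2),ok(g2-.08*R2[:,2],R2)]
    m=[round(marg(q),2) if q is not None else None for q in qs]
    if None not in m and min(m)>.04: break
    print(pd,hd,m)
  else: continue
  break
else: sys.exit("none")
print("use",pd,hd,m)
c=snap("top"); print(tray(c,o)[0])
robot.set_gripper(.045,60); robot.move_ptp(tcp(g-.09*R[:,2],R),R); robot.move_linear(tcp(g,R),feed=.12,max_force=12); robot.set_gripper(0); print(robot.get_obs()["width"])
robot.move_linear(tcp(g+[0,0,.17],R),feed=.2); robot.move_ptp(tcp(g2+[0,0,.17],R2),R2); robot.move_linear(tcp(g2+[0,0,.02],R2),feed=.15)
print("touch",robot.move_linear(tcp(g2+[0,0,-.005],R2),feed=.03,max_force=4),robot.get_obs()["ee_pos"]-tcp(g2,R2))
robot.set_gripper(.035); robot.move_linear(tcp(g2-.08*R2[:,2],R2),feed=.12); retreat()
a=snap("top","end_t")["frame"][130:310,20:460]; b=snap("scene","end_s")["frame"][120:320,120:480]
a=cv2.resize(a,(720,295)); b=cv2.resize(b,(504,280)); m=np.zeros((580,720,3),np.uint8); m[:295]=a; m[300:,:504]=b; cv2.imwrite("pics/end.png",m); print(robot.get_obs()["t"])
E
python3 a9.py
```

```text
45 -15 [0.18, 0.43, 0.16, 0.24, None, None]
45 0 [0.18, 0.43, 0.16, 0.25, None, None]
45 10 [0.18, 0.43, 0.16, 0.32, 0.04, 0.05]
45 -30 [0.18, 0.43, 0.16, 0.31, 0.03, 0.04]
use 55 -15 [0.35, 0.62, 0.36, 0.43, 0.12, 0.14]
[ 0.57011959 -0.09781226]
0.011288532638839418
touch True [-1.99099440e-04  5.03282903e-05  4.09016163e-04]
92.325
```

View pics/end.png

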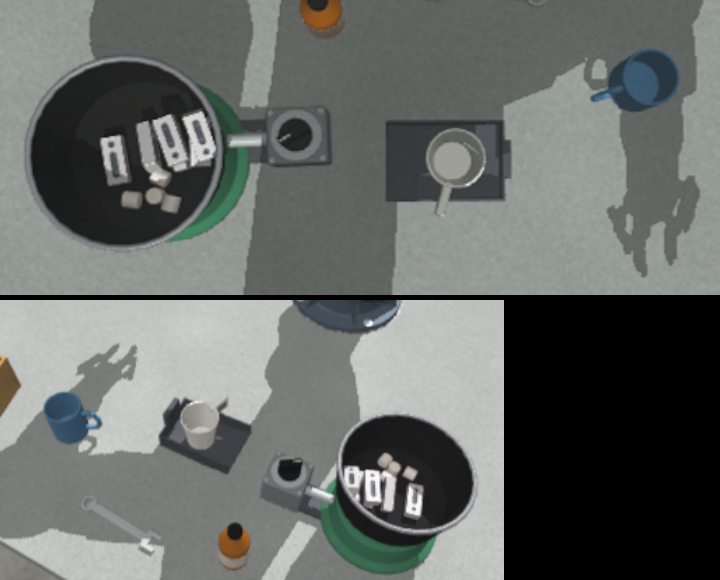

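```bash
python3 -c "
import cv2,numpy as np
a=cv2.imread('pics/end_s.png')[195:300,345:470];b=cv2.imread('pics/end_t.png')[185:265,60:165]
cv2.imwrite('pics/bowl.png',np.hstack([cv2.resize(a,(400,336),interpolation=2),cv2.resize(b,(400,336),interpolation=2)]))"
```

```text
(no output)
```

View pics/bowl.png

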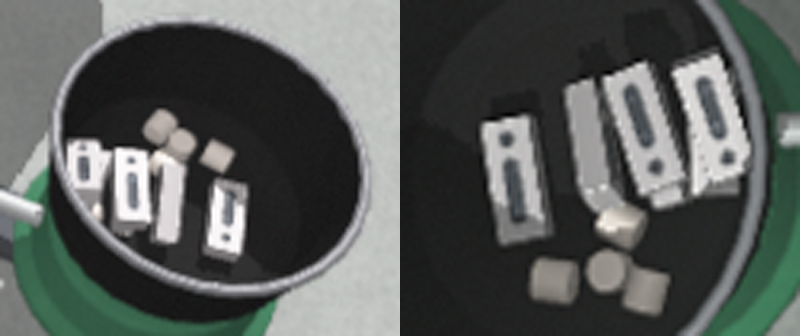

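```bash
python3 -c "
from h import *
robot.close_job(); print(robot.get_obs()['t'])"
```

```text
the job is handed in; nothing more can be done
the job is handed in; nothing more can be done
```

The job is done and handed in at about 92 s of the 208 s allowed. I poured the cup of media into the bowl, loaded the three loose blanks into the tray, and tipped all six blanks in. Then I set the tray back, turned the switch on, and stood the empty cup upright in the tray.

**Bowl contents:**
- All 5 media are in the bowl. I counted them right after the pour; one is now almost hidden.
- Four blanks show clearly, and the ends of the other two peek out from under the right-hand pair, so I count six, though those two are only partly seen.
- The tray and cup were empty, and the last pictures show nothing loose on the bench.

**Switch:** I turned it to 1.07 rad. The wrist torque rose to 0.75 N m on the last step, which I read as reaching its stop, and the pointer looked turned about 60°.

**Bench items:** I kept the arm clear of the wrench, mug and oil bottle, and they look undisturbed in the last pictures; I did not measure their positions.

One loose blank was knocked about 25 mm during the run; I measured it again before picking it up. No final check failed or disagreed. The only script error was a tray search run while the tray was still in the gripper; nothing moved, and I used the stored tray position instead.

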